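# Stand the fume absorber on its kickstand and steady it

### The job

The fume absorber is lying face down. Flip the wire kickstand on its back out past its spring's dead centre until it snaps fully open, then take the absorber by its carry handle, raise it without dropping it and set it on its rubber feet, leaning back on the kickstand with both on the mat. Finish while still gripping the handle, so that it cannot tip while I press a new filter into its front; leave the other things where they are.

Things in the scene. Friction and masses are not known exactly. Their poses are not given: they have to be found in the camera images.
- absorber: fume absorber, about 0.7 kg: blue housing 165 (height) x 150 (width) x 45 mm (depth), round wire-guarded fan on its back. Starts lying on its front. Origin: centre of the front face (on the mat at the start). x runs from handle end to bottom end (housing x -82.5 to 82.5 mm), y across, z out of its back (back face z = 45 mm). Standing right, z points 15 degrees below level
- handle (a point): middle of the carry handle's grip: a fixed round steel bar, 10 mm diameter, 110 mm long along the absorber's y, joined to the housing by a rod at each end; 43 mm beyond the housing's top end, at x -125.5, z 30 mm of the absorber (30 mm above the mat at the start). Axes as the absorber's
- feet (a point): midway between two rubber feet on the bottom end, on their underside (x 92.5, y 0, z 21 mm of the absorber; each foot spans x 82.5 to 92.5, z 14 to 28). Raised by the handle, the absorber rolls over its front lower edge (x 82.5, z 0), then over the feet; 105 degrees from lying, it stands on feet and open kickstand. The feet alone do not hold it up. Axes as the absorber's
- stand_hinge (a point): middle of the kickstand's hinge on the absorber's back (x = -30, z = 57 mm of the absorber); hinge axis along the absorber's y. Axes as the absorber's
- stand_foot (a point): middle of the kickstand's foot: red round bar, 12 mm diameter, 100 mm long along y, joining two thin wire arms 100 mm apart, 140.5 mm from the hinge. Folded, the arms lie along the absorber's +x, 12 mm off its back, and the foot sticks out 28 mm past the housing's bottom end, 57 mm above the mat. Its x axis runs from hinge to foot
- stand (a joint): opening angle of the kickstand in rad: 0 folded flat against the back, 1.0 fully open at its stop; the foot swings away from the back, from the absorber's +x towards its +z. An over-centre spring (dead centre 0.5) presses it shut or open, 0.18 N m at either stop; with the absorber lying, the stand's weight shifts the tipping point to about 0.65. Lifting the foot takes 1 to 2 N
- breadboard: white breadboard with chips, 165 x 55 x 9 mm, a bystander; origin in the middle of its underside
- solder_spool: solder spool standing on end, 54 mm diameter, 40 mm high, a bystander; origin in the middle of its underside
- tip_cleaner: round steel tin with brass wool, 72 mm diameter, 46 mm high, a bystander; origin in the middle of its underside
- screwdriver: screwdriver, 170 mm long, lying on the mat, a bystander
- mat: flat grey antistatic mat on the bench, 640 x 1100 mm, 2 mm thick, its top at height 2 mm; everything stands on it; origin in the middle of its underside

How it is judged (in metres and radians):
On the way, in this order (a step that is already met when the one before it is completed fails the run):
1. the kickstand is flipped fully open while the absorber still lies on its front (value of joint stand above 0.9 rad and angle between absorber's own z axis and vertical below 0.35 rad), for 0.2 s.
2. the absorber is raised by its handle to upright (angle between absorber's own z axis and vertical above 1.4 rad and contact force between the fingers and absorber above 1 N and distance between the grasp point and handle below 0.03 m), for 0.1 s.
At the end, for the whole second after the job is handed in: kickstand open (over 0.9 rad); absorber at rest, its back turned 100 to 110 degrees from lying, feet within 9 mm and kickstand foot within 4 mm of the mat, pressing on it with over 1 N; gripper closed on the handle (grasp point within 30 mm, over 5 N) (value of joint stand above 0.9 rad and angle between absorber's own z axis and vertical between 1.75 and 1.92 rad and height (world z) of feet below 0.011 m and height (world z) of stand_foot below 0.012 m and contact force between absorber and mat above 1 N and distance between the grasp point and handle below 0.03 m and contact force between the fingers and absorber above 5 N and linear speed of absorber below 0.02 m/s); the arm keeps its last pose, push and grip.
It fails at once if the absorber is dropped or thrown (angular speed of absorber above 3 rad/s).
It fails at once if the absorber is carried off the mat (height (world z) of feet above 0.08 m).
It fails at once if a bystander is pushed away (distance of any of breadboard, solder_spool, tip_cleaner, screwdriver from where it was at the start of the episode above 0.03 m).
It also fails if it takes over 61 s, if anything falls off the work surface, if the arm or the gripper's body presses on something with over 40 N, if the wrist force passes 120 N, or if a joint passes its speed limit or range.

### The arm

A 6-joint arm with a two-finger parallel gripper is mounted at the origin on the work surface. World frame = base frame: x ahead of the robot, y to its left, z up, the work surface at z = 0. Lengths are in mm, angles in rad, forces in N, time in s.
With the tool pointing down it reaches from about 400 to 925 mm from the base axis. Payload 12.5 kg.
Tool frame: the origin (TCP) lies midway between the tips of the shut fingers; the grasp point (between the pads) lies 19 mm behind it (env.tcp_to_grasp is the distance from the TCP to the grasp point, in mm); z points along the fingers, y is the line along which they close (so a half turn about z gives the same grasp; the last joint's range is limited). The gripper opens to 95 mm and grips with 3 to 60 N. Pads are 20 mm wide; open, the fingers measure 119 mm over their backs; the gripper's body (75 mm by 180 mm) begins 59 mm behind the grasp point.
Start: joints at [-0.106, 0.491, 1.559, -0, 1.092, -0.106], TCP at [625.017, 0.021, 214.661] pointing down, gripper open.
Joint ranges: [-3.1, 3.1], [-0.84, 2.19], [0.05, 2.79], [-1.13, 4.28], [0.06, 2.93], [-2.69, 2.69]. Speed limits (rad/s): [2.22, 2.22, 2.79, 3.14, 3.14, 3.14].

### API

Orientations are given as [roll, pitch, yaw] about the fixed x, y, z axes, in that order (R = Rz(yaw) Ry(pitch) Rx(roll)).
In Python, from cell import env gives the robot as it stands. The module is installed in compiled form; this text tells all that it offers.
- The arm moves only by the tool step_arm, never from a script. Its argument "plan" is a list that holds one entry, the list of rows, each a list of 5 numbers: the shift along the tool's x, y, z in mm, then the turn about the tool's z in degrees, then the opening, from -1 (shut) to 1 (fully open). A call has 1 to 8 rows; each row is the pose to reach, as a shift and turn from the pose commanded when the call began, along the tool's axes at that moment; what a row does not reach only later rows make up. A row lasts 1/12 s, in which the tool goes at most 41.7 mm and 7.16 degrees, less where a joint would pass 70% of its speed; a pose out of reach is approached as far as the arm can. A call with a gripper value outside its range is refused whole. The fingers move at their own pace and stop on an object; the grip force is fixed at half the most. Time passes only in rows, so rows that repeat a pose let the fingers close. It gives the time, the measured TCP pose, the force, the opening and the grip force at its end, in the units of the state.
- env.state(): the state, without advancing time (a new reading comes with each control period).
- env.read_camera(name): name is "scene" or "side" or "wrist"; returns the picture (400x640x3 uint8, blue, green, red); there is no depth.
- env.get_calibration(name): a dict with "K" (3x3 intrinsics, pixels), "extrinsics" (4x4, takes a point from world to camera coordinates). Camera axes: x right, y up, looking along -z (the intrinsics and any distortion apply to the point x, -y, -z); pixel columns grow to the right and rows downward; lengths in mm; the calibration is good to about 2 mm. A picture is of the moment at which its call begins: read the wrist's pose just before it. get_calibration takes no time and is no camera call; for the wrist camera it gives the pose at the moment of the call.
- env.job_done(): hands the job in; it is judged then, once.
The state is a dict: "t": time; "joints": joint angles; "qvel": joint speeds; "tau": joint torques, N m; "eef_pos": TCP position; "tcp_rot": TCP orientation; "ft_force": force on the tool from outside, world axes, zero at the start; "moment": the same for the moment, N m; "opening": opening from 0.0 (shut) to 1.0 (fully open); "grip_force": force on a finger pad.
Only numpy, scipy, OpenCV 4.12 (cv2) and the standard library are available. Lean on these libraries where they do the work, as an engineer would, in place of code of your own. Each camera call takes 0.05 s, during which the arm holds its last target. There are 200 camera calls.

## Working session

There is one attempt and no reset: what is moved stays moved. The work goes in short steps, Python scripts to look and compute and a tool call to move; the robot and the scene stay as the last step left them, time stands still between calls to the robot, and variables do not carry over. Pictures are saved under pics/ and viewed, at most 10 in all, crops included, and the job is handed in when it is done.

Besides the shell and the picture viewer there is one more tool, called after "Emit:" by a JSON object that holds its "op" and its "data", one argument or row to a line. step_arm: Moves the arm, as the interface text tells. Its arguments: {"type":"object","properties":{"plan":{"type":"array"}},"required":["plan"]}

```bash
mkdir -p pics; python3 - <<'E'
from cell import env
import cv2
for n in("scene","side"):
    cv2.imwrite(f"pics/{n}0.png",env.read_camera(n)); c=env.get_calibration(n); print(n,c["K"].round(1).tolist(),c["extrinsics"].round(3).tolist(), [k for k in c])
print(env.state(), env.tcp_to_grasp)
E
```

```text
scene [[494.1, 0.0, 315.7], [0.0, 494.1, 193.6], [0.0, 0.0, 1.0]] [[-0.909, 0.416, 0.009, 585.28], [-0.302, -0.674, 0.674, 90.943], [0.287, 0.611, 0.738, -1128.454], [0.0, 0.0, 0.0, 1.0]] ['K', 'extrinsics']
side [[508.0, 0.0, 319.8], [0.0, 508.0, 198.5], [0.0, 0.0, 1.0]] [[0.764, -0.645, -0.006, -475.349], [0.501, 0.587, 0.636, -318.311], [-0.407, -0.489, 0.772, -857.117], [0.0, 0.0, 0.0, 1.0]] ['K', 'extrinsics']
{'t': 0.1, 'joints': array([-1.05572743e-01,  4.91503722e-01,  1.55936270e+00, -1.83098259e-05,
        1.09169577e+00, -1.05604972e-01]), 'qvel': array([-0.0010569 , -0.00326117, -0.00159383,  0.00020972,  0.00188416,
       -0.00105441]), 'tau': array([ 2.47082615e-03, -6.13621187e+01, -2.58604574e+01,  6.93451893e-02,
        4.70101309e-02, -2.07912552e-05]), 'eef_pos': array([6.24798790e+02, 5.66383635e-02, 2.14126309e+02]), 'tcp_rot': array([-3.14062680e+00, -8.60489322e-05,  1.57083696e+00]), 'ft_force': array([-0.61225157,  0.17388551,  0.42217385]), 'moment': array([-0.0135815 , -0.03214417, -0.00461475]), 'grip_force': 0.0, 'opening': 0.9989664092031402} 18.8
```

View pics/scene0.png

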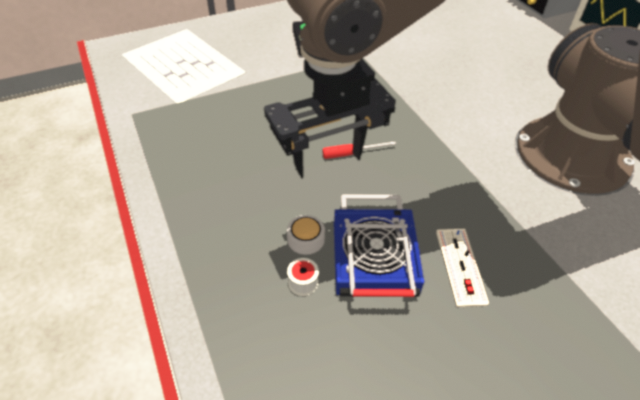

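View pics/side0.png

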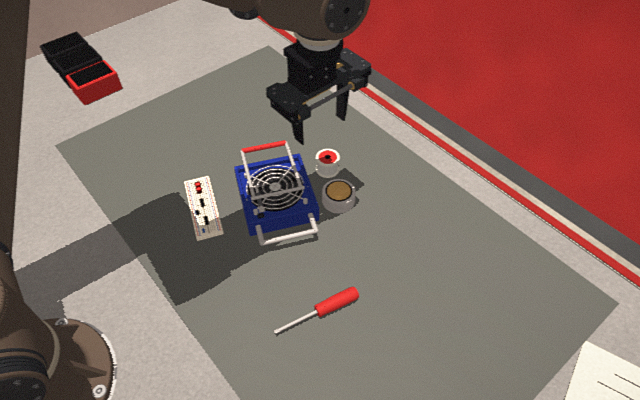

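```bash
python3 - <<'E'
import cv2,numpy as np
a=cv2.imread("pics/scene0.png")[185:305,328:428]; b=cv2.imread("pics/side0.png")[133:253,230:330]
cv2.imwrite("pics/crop1.png",np.hstack([cv2.resize(i,None,fx=4,fy=4,interpolation=2) for i in(a,b)]))
E
```

```text
(no output)
```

View pics/crop1.png

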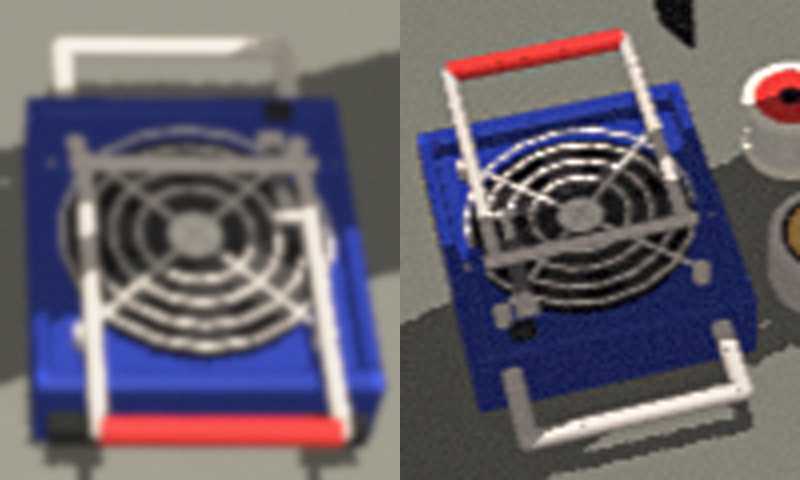

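```bash
cat > h.py <<'E'
from cell import env
import numpy as np
from scipy.optimize import least_squares
def proj(n,P):
    c=env.get_calibration(n); p=(c["extrinsics"]@np.r_[P,1])[:3]; p=c["K"]@(p*[1,-1,-1]); return p[:2]/p[2]
E
python3 - <<'E'
from h import *
F=lambda s:[110.5,50*s,57]
H=lambda s:[-125.5,53*s,30]
obs=[("scene",F(-1),(353,292.5)),("scene",F(1),(414.2,292.7)),("scene",H(-1),(343.5,196.2)),("scene",H(1),(399.2,196.2)),
("side",F(1),(242,150.5)),("side",F(-1),(286,142.5)),("side",H(1),(262.5,243)),("side",H(-1),(316.2,230.5)),
("scene",[0,0,48],(377,243.7)),("side",[0,0,48],(275,186.7))]
def W(q,p):
    c,s=np.cos(q[2]),np.sin(q[2]); return np.array([q[0]+c*p[0]-s*p[1],q[1]+s*p[0]+c*p[1],p[2]+2])
r=least_squares(lambda q:np.concatenate([proj(n,W(q,p))-o for n,p,o in obs]),[600,200,1.5],x_scale=[100,100,1],loss='soft_l1')
q=r.x;print(q,np.degrees(q[2]));print((r.fun.reshape(-1,2)).round(1).tolist())
for n,p in(("handle",[-125.5,0,30]),("hinge",[-30,0,57]),("foot",[110.5,0,57]),("feet",[92.5,0,21])):print(n,W(q,p).round(1))
# bystanders rough tri
def tri(a,b,z0):
    g=lambda P:np.r_[proj("scene",P)-a,proj("side",P)-b]
    return least_squares(g,[600,200,z0],x_scale=100).x.round(0)
print("tip",tri((306,229),(339,190),40),"spool",tri((303,270),(327,157),40))
print("sd tip",tri((395,145),(276,332),10),"sd end",tri((325,153),(357,292),15),"bb",tri((462,266),(203,207),10))
E
```

```text
[552.68943995  65.79584273   1.14407239] 65.55051966949142
[[-0.3, -0.4], [-0.7, -0.5], [0.6, 0.2], [-2.3, 0.4], [-0.5, 0.3], [-0.7, -0.4], [0.3, -0.5], [-1.7, 0.0], [-0.2, -2.3], [-0.4, -1.8]]
handle [500.7 -48.5  32. ]
hinge [540.3  38.5  59. ]
foot [598.4 166.4  59. ]
feet [591. 150.  23.]
tip [654. -24.  36.] spool [696.  62.  41.]
sd tip [ 363. -184.    9.] sd end [ 524. -220.   15.] bb [417. 151.   4.]
```

Emit:
{"op": "step_arm", "data": {
  "plan": [
    [[22,-4,5,-7,-0.2],[44,-8,10,-14,-0.2],[66,-12,15,-21,-0.2],[88,-16,20,-28,-0.2],[110,-19,25,-35,-0.2],[132,-22,30,-42,-0.2],[150,-25,35,-49,-0.2],[166,-26,40,-56,-0.2]]
  ]
}}

```text
t: 0.77
eef_pos: [598.4, 167.3, 174.1]
tcp_rot: [-3.141, -0.001, 2.555]
ft_force: [0.1, 0.2, 0.7]
opening: 0.494
grip_force: 0.0
```

Emit:
{"op": "step_arm", "data": {
  "plan": [
    [[0,0,10,-6,-0.2],[0,0,20,-9.5,-0.2],[0,0,30,-9.5,-0.2],[0,0,30,-9.5,-0.2],[0,0,30,-9.5,-0.2]]
  ]
}}

```text
t: 1.18
eef_pos: [598.9, 165.8, 144.2]
tcp_rot: [-3.141, -0.001, 2.711]
ft_force: [0.1, -0.3, 0.8]
opening: 0.398
grip_force: 0.0
```

```bash
python3 - <<'E'
from h import *
import cv2
print({k:np.round(v,3) for k,v in env.state().items() if k in("t","eef_pos","tcp_rot","opening","ft_force")})
print(proj("wrist",[598.4,166.4,59]),proj("wrist",[577.7+0,120.7,47]))
print([proj("wrist",np.array([598.4,166.4,59])+50*s*np.array([-.91,.414,0])).round() for s in(1,-1)])
cv2.imwrite("pics/w1.png",env.read_camera("wrist"))
E
```

```text
{'t': np.float64(1.183), 'eef_pos': array([598.868, 165.814, 144.158]), 'tcp_rot': array([-3.141e+00, -1.000e-03,  2.711e+00]), 'ft_force': array([ 0.071, -0.282,  0.752]), 'opening': np.float64(0.398)}
[319.64697951 205.6168757 ] [266.67080244 202.2830476 ]
[array([320., 150.]), array([320., 256.])]
```

View pics/w1.png

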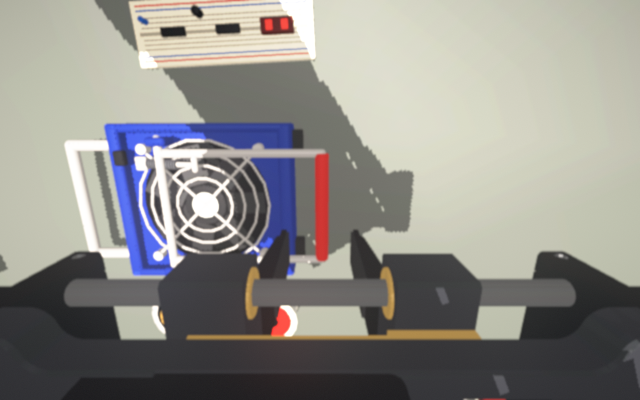

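Emit:
{"op": "step_arm", "data": {
  "plan": [
    [[-1,2,20,0,-0.4],[-1,2,45,0,-0.4],[-1,2,70,0,-0.4],[-1,2,88,0,-0.4],[-1,2,98,0,-0.4],[-1,2,98,0,-0.4]]
  ]
}}

```text
t: 1.73
eef_pos: [600.2, 167.1, 45.2]
tcp_rot: [-3.14, -0.002, 2.713]
ft_force: [0.8, 0.2, 0.7]
opening: 0.301
grip_force: 0.0
```

Emit:
{"op": "step_arm", "data": {
  "plan": [
    [[0,0,0,0,-1],[0,0,0,0,-1],[0,0,0,0,-1],[0,0,0,0,-1],[0,0,0,0,-1],[0,0,0,0,-1]]
  ]
}}

```text
t: 2.23
eef_pos: [601.3, 167.4, 47.9]
tcp_rot: [3.141, 0.002, 2.714]
ft_force: [-1.4, -0.8, 6.9]
opening: 0.12
grip_force: 30.0
```

```bash
python3 - <<'E'
from h import *
for a in np.linspace(0.1,1,10): print(round(a,2),"y",round(140.5*(np.cos(a)-1),1),"z",round(-140.5*np.sin(a),1))
E
```

```text
0.1 y -0.7 z -14.0
0.2 y -2.8 z -27.9
0.3 y -6.3 z -41.5
0.4 y -11.1 z -54.7
0.5 y -17.2 z -67.4
0.6 y -24.5 z -79.3
0.7 y -33.0 z -90.5
0.8 y -42.6 z -100.8
0.9 y -53.2 z -110.1
1.0 y -64.6 z -118.2
```

Emit:
{"op": "step_arm", "data": {
  "plan": [
    [[0,0,-7,0,-1],[0,-1,-14,0,-1],[0,-2,-21,0,-1],[0,-3,-28,0,-1],[0,-4.5,-35,0,-1],[0,-6,-41.5,0,-1],[0,-8.5,-48,0,-1],[0,-11,-54.5,0,-1]]
  ]
}}

```text
t: 2.9
eef_pos: [596.2, 157.3, 102.0]
tcp_rot: [3.141, 0.0, 2.714]
ft_force: [0.7, 1.7, -2.6]
opening: 0.119
grip_force: 30.0
```

Emit:
{"op": "step_arm", "data": {
  "plan": [
    [[0,-6,-12.5,0,-1],[0,-13.5,-24.5,0,-1],[0,-17.5,-30,0,-1],[0,-22,-36,0,-1],[0,-27,-41,0,-1],[0,-31.5,-46,0,-1],[0,-37,-51,0,-1],[0,-42,-55,0,-1]]
  ]
}}

```text
t: 3.57
eef_pos: [578.9, 118.9, 156.9]
tcp_rot: [3.141, 0.001, 2.714]
ft_force: [2.2, 4.0, 4.1]
opening: 0.114
grip_force: 30.0
```

Emit:
{"op": "step_arm", "data": {
  "plan": [
    [[0,-3,-2,0,-1],[0,-6,-4,0,-1],[0,-9,-6.5,0,-1],[0,-11.5,-8.5,0,-1],[0,-11.5,-8.5,0,-1],[0,-11.5,-8.5,0,-1]]
  ]
}}

```text
t: 4.07
eef_pos: [574.2, 108.5, 165.3]
tcp_rot: [3.141, 0.001, 2.714]
ft_force: [1.9, 4.3, 5.7]
opening: 0.119
grip_force: 30.0
```

```bash
python3 - <<'E'
from h import *
import cv2
a=env.read_camera("scene")[90:310,270:490];b=env.read_camera("side")[50:270,190:410]
cv2.imwrite("pics/c2.png",cv2.resize(np.hstack([a,b]),None,fx=1.8,fy=1.8,interpolation=2))
E
```

```text
(no output)
```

View pics/c2.png

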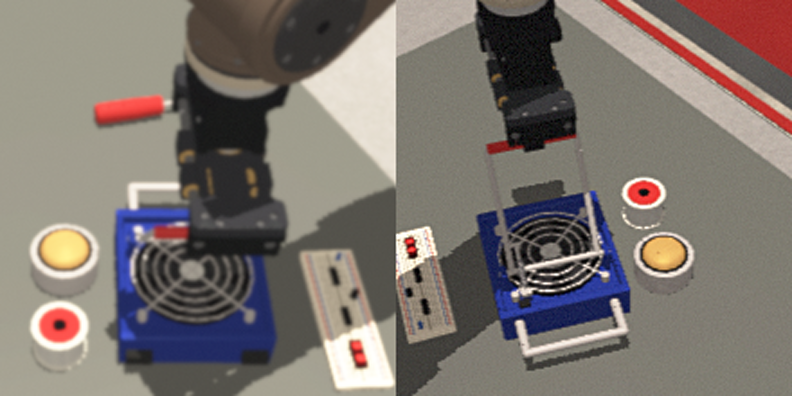

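Emit:
{"op": "step_arm", "data": {
  "plan": [
    [[0,0,0,0,-0.3],[0,0,0,0,-0.3],[0,0,0,0,-0.3],[0,0,0,0,-0.3],[0,0,-15,0,-0.3],[0,0,-30,0,-0.3],[0,0,-45,0,-0.3]]
  ]
}}

```text
t: 4.75
eef_pos: [573.7, 108.5, 209.7]
tcp_rot: [-3.141, -0.001, 2.714]
ft_force: [0.3, -0.2, 0.9]
opening: 0.35
grip_force: 0.0
```

Emit:
{"op": "step_arm", "data": {
  "plan": [
    [[0,-25,0,0,-0.3],[0,-50,0,0,-0.3],[0,-80,0,0,-0.3],[0,-110,0,0,-0.3],[0,-140,0,0,-0.3],[0,-165,0,0,-0.3],[0,-175,10,0,-0.3],[0,-175,15,0,-0.3]]
  ]
}}

```text
t: 5.42
eef_pos: [500.4, -52.2, 194.1]
tcp_rot: [-3.141, -0.001, 2.712]
ft_force: [0.8, -0.1, 0.2]
opening: 0.351
grip_force: 0.0
```

```bash
python3 - <<'E'
from h import *
import cv2
print({k:np.round(v,3) for k,v in env.state().items() if k in("t","eef_pos","tcp_rot","opening","ft_force")})
for n in("wrist","scene","side"): print(n,[proj(n,np.array([500.7,-48.5,32])+53*s*np.array([-.91,.414,0])).round(1) for s in(1,-1)])
w=env.read_camera("wrist")
a=env.read_camera("scene")[100:310,300:440];b=env.read_camera("side")[60:270,215:355]
cv2.imwrite("pics/c3.png",np.hstack([cv2.resize(i,(400,600),interpolation=2) for i in (a,b)])); cv2.imwrite("pics/w2.png",w)
E
```

```text
{'t': np.float64(5.417), 'eef_pos': array([500.357, -52.208, 194.096]), 'tcp_rot': array([-3.141e+00, -1.000e-03,  2.712e+00]), 'ft_force': array([ 0.822, -0.064,  0.151]), 'opening': np.float64(0.351)}
wrist [array([322.4, 139.9]), array([322.4, 229.5])]
scene [array([396.9, 196.6]), array([344.1, 196.4])]
side [array([262.8, 242.5]), array([314.5, 230.5])]
```

View pics/c3.png

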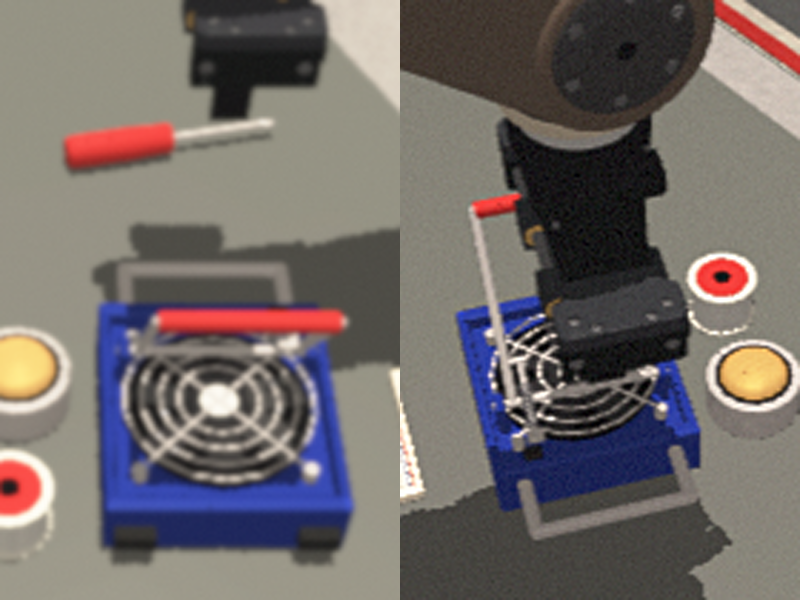

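View pics/w2.png

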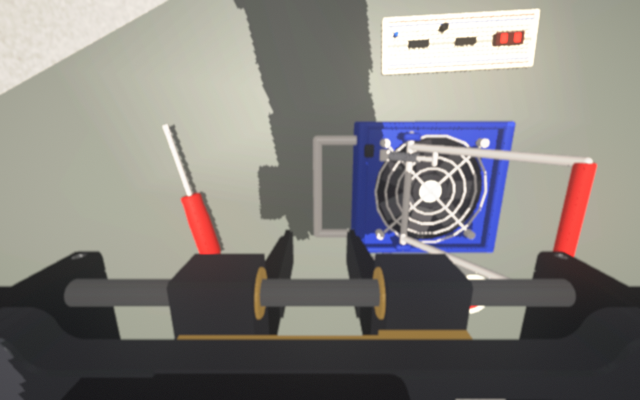

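Emit:
{"op": "step_arm", "data": {
  "plan": [
    [[0,-3,25,0,-0.35],[0,-3,55,0,-0.35],[0,-3,85,0,-0.35],[0,-3,115,0,-0.35],[0,-3,140,0,-0.35],[0,-3,165,0,-0.35],[0,-3,180,0,-0.35],[0,-3,180,0,-0.35]]
  ]
}}

```text
t: 6.23
eef_pos: [499.5, -52.0, 12.1]
tcp_rot: [-3.141, -0.004, 2.715]
ft_force: [0.2, 0.0, -0.6]
opening: 0.322
grip_force: 0.0
```

Emit:
{"op": "step_arm", "data": {
  "plan": [
    [[0,0,0,0,-1],[0,0,0,0,-1],[0,0,0,0,-1],[0,0,0,0,-1],[0,0,0,0,-1],[0,0,0,0,-1]]
  ]
}}

```text
t: 6.73
eef_pos: [500.8, -53.3, 15.8]
tcp_rot: [3.141, 0.002, 2.714]
ft_force: [-1.5, 0.0, 6.7]
opening: 0.094
grip_force: 30.0
```

```bash
python3 - <<'E'
from h import *
def off(p,t): # handle rel. to pivot p, world X,Z at angle t
    dx,dz=-125.5-p[0],30-p[1]; c,s=np.cos(t),np.sin(t); return np.array([dx*c+dz*s,-dx*s+dz*c])
def V(p,q,t): c,s=np.cos(t),np.sin(t);dx,dz=q[0]-p[0],q[1]-p[1];return np.array([dx*c+dz*s,-dx*s+dz*c])
P=[(82.5,0),(92.5,14),(92.5,28)];t1=np.arctan(1.4);t2=np.pi/2
h0=np.array([-125.5,30]);w0=np.array([82.5,0.]);w1=w0+V(P[0],P[1],t1);w2=w1+V(P[1],P[2],t2)
print(w1,w2)
for d in range(3,109,3):
    t=np.radians(d); h=(w0+off(P[0],t)) if t<t1 else (w1+off(P[1],t)) if t<t2 else w2+off(P[2],t)
    print(d,(h-h0).round(1))
E
```

```text
[9.97046505e+01 1.77635684e-15] [1.13704651e+02 2.63360960e-15]
3 [ 1.9 10.8]
6 [ 4.3 21.6]
9 [ 7.3 32.2]
12 [10.8 42.6]
15 [14.9 52.8]
18 [19.5 62.8]
21 [24.6 72.5]
24 [30.2 82. ]
27 [36.3 91.2]
30 [ 42.9 100. ]
33 [ 49.9 108.4]
36 [ 57.4 116.5]
39 [ 65.2 124.2]
42 [ 73.5 131.5]
45 [ 82.1 138.3]
48 [ 91.1 144.6]
51 [100.4 150.5]
54 [110.  155.9]
57 [119.9 161.5]
60 [130.1 166.8]
63 [140.5 171.5]
66 [151.2 175.7]
69 [162.  179.3]
72 [173.1 182.3]
75 [184.2 184.7]
78 [195.5 186.6]
81 [206.9 187.8]
84 [218.3 188.5]
87 [229.8 188.5]
90 [241.2 188. ]
93 [252.6 187.6]
96 [264.  186.6]
99 [275.3 185. ]
102 [286.5 182.8]
105 [297.6 180.1]
108 [308.5 176.7]
```

Emit:
{"op": "step_arm", "data": {
  "plan": [
    [[0,2,-11,0,-1],[0,4.5,-21.5,0,-1],[0,7.5,-32,0,-1],[0,11,-42.5,0,-1],[0,15,-53,0,-1],[0,19.5,-63,0,-1],[0,24.5,-72.5,0,-1],[0,30,-82,0,-1]]
  ]
}}

```text
t: 7.4
eef_pos: [512.5, -26.0, 97.6]
tcp_rot: [-3.141, 0.0, 2.714]
ft_force: [0.5, -1.1, -2.2]
opening: 0.099
grip_force: 30.0
```

Emit:
{"op": "step_arm", "data": {
  "plan": [
    [[0,6,-9,0,-1],[0,13,-18,0,-1],[0,20,-26.5,0,-1],[0,27.5,-34.5,0,-1],[0,35,-42,0,-1],[0,43.5,-49.5,0,-1],[0,52,-56.5,0,-1],[0,61,-62.5,0,-1]]
  ]
}}

```text
t: 8.07
eef_pos: [538.4, 30.2, 160.2]
tcp_rot: [-3.141, 0.001, 2.714]
ft_force: [-1.7, -5.5, 2.9]
opening: 0.095
grip_force: 30.0
```

Emit:
{"op": "step_arm", "data": {
  "plan": [
    [[0,8.5,-8,0,-1],[0,18,-14.5,0,-1],[0,28,-20,0,-1],[0,38,-25,0,-1],[0,48.5,-30,0,-1],[0,59,-34,0,-1],[0,70,-37.5,0,-1],[0,81,-40.5,0,-1]]
  ]
}}

```text
t: 8.73
eef_pos: [572.2, 104.3, 200.6]
tcp_rot: [3.141, 0.001, 2.714]
ft_force: [-1.6, -2.7, 5.1]
opening: 0.096
grip_force: 30.0
```

```bash
python3 - <<'E'
from h import *
import cv2
a=env.read_camera("scene")[80:330,290:490];b=env.read_camera("side")[30:280,190:390]
cv2.imwrite("pics/c4.png",np.hstack([cv2.resize(i,(400,500),interpolation=2) for i in (a,b)]))
E
```

```text
(no output)
```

View pics/c4.png

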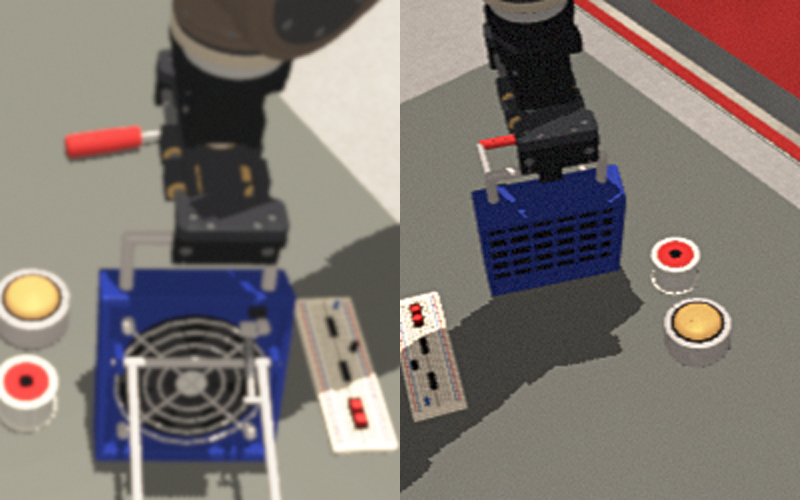

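Emit:
{"op": "step_arm", "data": {
  "plan": [
    [[0,11,-3.5,0,-1],[0,22.5,-5,0,-1],[0,34,-6.5,0,-1],[0,45,-7,0,-1],[0,56.5,-7,0,-1],[0,68,-6.5,0,-1],[0,79.5,-6,0,-1],[0,91,-5,0,-1]]
  ]
}}

```text
t: 9.5
eef_pos: [609.8, 187.4, 204.6]
tcp_rot: [3.141, 0.0, 2.714]
ft_force: [1.1, -1.5, 1.8]
opening: 0.091
grip_force: 30.0
```

Emit:
{"op": "step_arm", "data": {
  "plan": [
    [[0,7.5,1,0,-1],[0,15,2,0,-1],[0,22.5,3.5,0,-1],[0,29,5,0,-1],[0,29,5,0,-1]]
  ]
}}

```text
t: 9.92
eef_pos: [621.6, 213.4, 199.0]
tcp_rot: [3.142, -0.0, 2.714]
ft_force: [2.8, -0.3, 1.0]
opening: 0.096
grip_force: 30.0
```

```bash
python3 - <<'E'
from h import *
import cv2
X=np.array([.414,.910,0]);Y=np.array([-.910,.414,0])
T=env.state()["eef_pos"]; H=T+[0,0,19]
print(T)
a=env.read_camera("scene");b=env.read_camera("side")
# draw nothing; print predicted stand_foot ends for 105 deg standing with foot on mat, handle at H
t=np.radians(105);c,s=np.cos(t),np.sin(t)
sf=np.array([-30+140.5*np.cos(1),57+140.5*np.sin(1)])
def V(q,t): c,s=np.cos(t),np.sin(t);dx,dz=q[0]+125.5,q[1]-30;return dx*c+dz*s,-dx*s+dz*c
for d in(95,100,105,110):
    o={}
    for n,q in(("sf",sf),("feet",(92.5,21))):
        x,z=V(q,np.radians(d)); P=H+X*x+[0,0,z]; o[n]=(P.round(0).tolist(),[proj("scene",P+Y*50*k).round(1).tolist() for k in(-1,1)])
    print(d,o)
A=cv2.resize(a[150:350,310:470],(480,600),interpolation=2);B=cv2.resize(b[30:230,230:330],(300,600),interpolation=2)
cv2.imwrite("pics/c5.png",np.hstack([A,B]))
E
```

```text
[621.55691328 213.44976373 199.03347044]
95 {'sf': ([675.0, 332.0, 35.0], [[357.3, 412.2], [427.1, 412.3]]), 'feet': ([610.0, 188.0, 2.0], [[350.4, 322.5], [409.3, 322.6]])}
100 {'sf': ([668.0, 317.0, 24.0], [[356.1, 403.1], [424.1, 403.1]]), 'feet': ([602.0, 171.0, 5.0], [[350.0, 311.6], [408.2, 311.7]])}
105 {'sf': ([661.0, 301.0, 15.0], [[355.0, 393.5], [421.3, 393.6]]), 'feet': ([595.0, 154.0, 10.0], [[349.6, 300.6], [407.2, 300.8]])}
110 {'sf': ([654.0, 284.0, 7.0], [[354.0, 383.5], [418.8, 383.6]]), 'feet': ([587.0, 138.0, 16.0], [[349.4, 289.7], [406.5, 289.8]])}
```

View pics/c5.png

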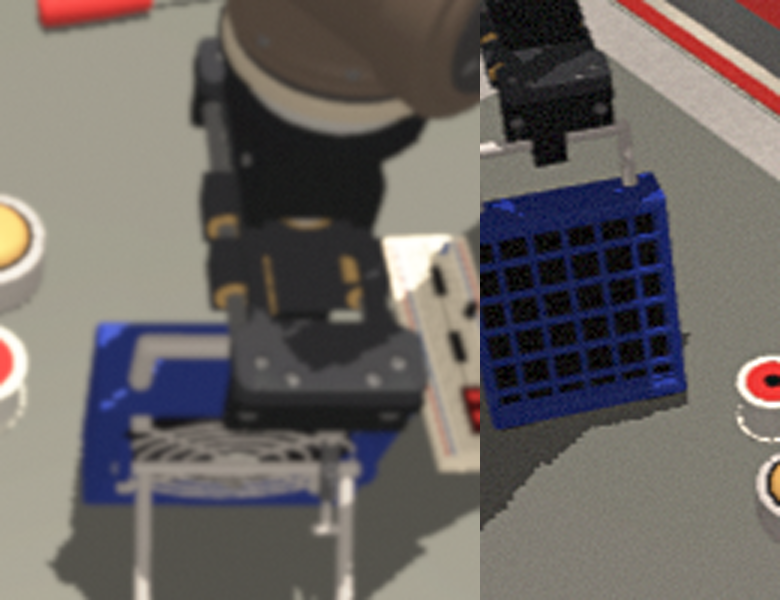

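```bash
cat > red.py <<'E'
from h import *
a=env.read_camera("scene").astype(int)
m=(a[...,2]>130)&(a[...,1]<90)&(a[...,0]<90); m[:330]=0; m[:,:310]=0; m[:,470:]=0
r,c=np.nonzero(m); s=env.state()
if len(r): print(len(r),"rows",r.min(),r.max(),"cols",c.min(),c.max(),"mean",r.mean(),c.mean(),"cen",[round(r[abs(c-k)<3].mean(),1) for k in(int(c.min())+6,int(c.max())-6)])
print(s["eef_pos"].round(1),s["ft_force"].round(1))
E
python3 red.py
```

```text
325 rows 394 399 cols 359 420 mean 396.56 387.1569230769231 cen [np.float64(396.5), np.float64(396.9)]
[621.1 212.3 199.4] [ 0.7 -0.5  0.5]
```

Emit:
{"op": "step_arm", "data": {
  "plan": [
    [[0,3,1.5,0,-1],[0,5,3,0,-1],[0,6,5,0,-1],[0,6,6,0,-1],[0,6,6,0,-1],[0,6,6,0,-1]]
  ]
}}

```text
t: 10.57
eef_pos: [625.1, 219.4, 196.7]
tcp_rot: [3.136, 0.004, 2.714]
ft_force: [0.0, 6.3, 18.1]
opening: 0.097
grip_force: 30.0
```

```bash
python3 red.py
```

```text
225 rows 396 399 cols 359 419 mean 397.61333333333334 387.3911111111111 cen [np.float64(397.5), np.float64(398.0)]
[625.1 219.3 196.7] [ 0.6  7.  18.9]
```

Emit:
{"op": "step_arm", "data": {
  "plan": [
    [[0,2,0,0,-1],[0,4,0,0,-1],[0,4,0,0,-1],[0,4,0,0,-1]]
  ]
}}

```text
t: 10.95
eef_pos: [625.9, 221.4, 196.2]
tcp_rot: [3.14, 0.003, 2.714]
ft_force: [-3.0, -2.3, 19.1]
opening: 0.095
grip_force: 30.0
```

```bash
python3 red.py
```

```text
170 rows 397 399 cols 359 419 mean 398.0764705882353 387.3176470588235 cen [np.float64(398.0), np.float64(398.5)]
[625.9 221.4 196.2] [-3.6 -3.  17.8]
```

Emit:
{"op": "step_arm", "data": {
  "plan": [
    [[0,2,0,0,-1],[0,4,0,0,-1],[0,4,0,0,-1],[0,4,0,0,-1]]
  ]
}}

```text
t: 11.33
eef_pos: [627.1, 223.4, 196.9]
tcp_rot: [-3.14, 0.003, 2.714]
ft_force: [-8.4, -12.0, 27.1]
opening: 0.094
grip_force: 30.0
```

```bash
python3 red.py
```

```text
172 rows 396 399 cols 359 420 mean 398.06976744186045 387.58720930232556 cen [np.float64(398.0), np.float64(398.5)]
[627.  223.3 196.9] [ -9.  -12.9  26.3]
```

Emit:
{"op": "step_arm", "data": {
  "plan": [
    [[0,-1.5,-0.5,0,-1],[0,-3,-1,0,-1],[0,-3,-1,0,-1],[0,-3,-1,0,-1],[0,-3,-1,0,-1],[0,-3,-1,0,-1]]
  ]
}}

```text
t: 11.88
eef_pos: [625.8, 221.6, 196.3]
tcp_rot: [-3.141, 0.001, 2.714]
ft_force: [-3.9, -5.6, 13.7]
opening: 0.095
grip_force: 30.0
```

```bash
python3 red.py; python3 - <<'E'
from h import *
import cv2
X=np.array([.414,.910,0]);Y=np.array([-.910,.414,0])
T=env.state()["eef_pos"]
def V(q,t): c,s=np.cos(t),np.sin(t);dx,dz=q[0]+125.5,q[1]-30;return dx*c+dz*s,-dx*s+dz*c
a=env.read_camera("scene");b=env.read_camera("side")
A=cv2.resize(a[230:400,320:440],(424,600),interpolation=2);B=cv2.resize(b[60:190,225:305],(369,600),interpolation=2)
H=np.r_[T[:2],2+180.1+30]
for d,col in((100,(0,255,255)),(105,(0,255,0)),(110,(255,0,255))):
    H=np.r_[T[:2],{100:216.4,105:212.1,110:206}[d]]
    for q in((-82.5,0),(82.5,0),(-82.5,45),(-30,57)):
        for k in(-1,1):
            x,z=V(q,np.radians(d));P=H+X*x+[0,0,z]+Y*(50 if q[0]==-30 else 75)*k
            u=proj("scene",P);cv2.circle(A,tuple(((u-[320,230])*3.53).astype(int).tolist()),3,col,1)
            u=proj("side",P)
            if q[1]==0:cv2.circle(B,tuple(((u-[225,60])*4.615).astype(int).tolist()),3,col,1)
cv2.imwrite("pics/c6.png",np.hstack([A,B]))
E
```

```text
170 rows 397 399 cols 359 419 mean 398.0764705882353 387.3176470588235 cen [np.float64(398.0), np.float64(398.5)]
[625.8 221.6 196.3] [-3.1 -5.5 14. ]
```

View pics/c6.png

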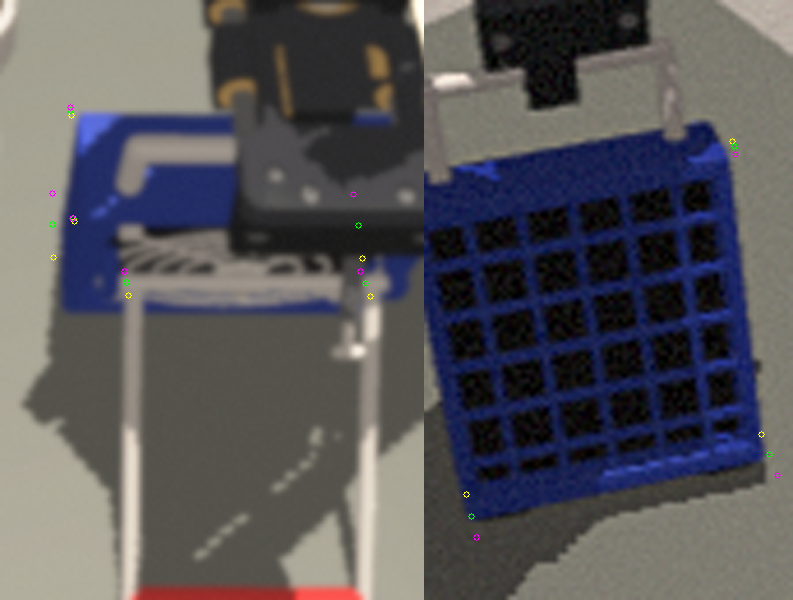

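The picture shows the absorber standing on its feet. The 105-degree prediction matches the front lower corners at (472,516) and (766,456) and the hinge ends at (127,284) and (365,283). The kickstand is open with its red foot down.

```bash
python3 -c "
from cell import env
print(env.job_done())"
```

```text
the job is handed in; nothing more can be done
None
```

The kickstand is open and the absorber stands on its feet, leaning back on it at about 105 degrees, with the gripper still holding the handle; I handed the job in at about 12 s, but no verdict came back.

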